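Weight a glued template with the maul

ROBOT

A 6-joint arm with a two-finger parallel gripper is mounted at the origin on the work surface. World frame = base frame: x ahead of the robot, y to its left, z up, the work surface at z = 0. Lengths are in m, angles in rad, forces in N, time in s.
With the tool pointing down it reaches from about 0.225 to 0.875 m from the base axis. Payload 3.4 kg.
Tool frame: the origin (TCP) lies at the very end of the fingers, on their centre line; the grasp point (between the pads) lies 19 mm behind it (manip.hold_point_z is the distance from the TCP to the grasp point, in m); z points along the fingers, y is the line along which they close (so a half turn about z gives the same grasp; the last joint's range is limited). The gripper opens to 85 mm and grips with 20 to 120 N. Pads are 22 mm wide; open, the fingers measure 114 mm over their backs; the gripper's body (76 mm by 85 mm) begins 54 mm behind the grasp point. The pads swing forward as they close: fully open they stand 13 mm farther back than shut.
Start: joints at [-1.39, 0.276, 1.505, -0, 1.361, -0.121], TCP at [0.171, -0.549, 0.231] pointing down, gripper open.
Joint ranges: [-2.89, 2.89], [-0.75, 2.08], [0.22, 2.7], [-1.18, 4.32], [0.11, 2.71], [-2.7, 2.7]. Speed limits (rad/s): [2.57, 2.57, 3.14, 3.14, 3.14, 3.14].

INTERFACE

Orientations are given as a unit quaternion [w, x, y, z].
In Python, from rig import readout, viewer, order, manip gives the robot as it stands. The module is installed in compiled form; this text tells all that it offers.
- The arm moves only by the tool send_rows, never from a script. Its arguments are lists of equal length, an entry for each row: "xyz": the shift along the world's x, y, z in m, a list of three; "delta_rot": the turn, a rotation vector about the world's x, y, z in degrees, a list of three. In form: {"xyz": [[tx, ty, tz], ...], "delta_rot": [[wx, wy, wz], ...]}. A call has 1 to 12 rows; each row shifts and turns the commanded pose from where the row before left it; what a row does not reach is not made up. A row lasts 1/10 s, in which the tool goes at most 50 mm and 8.59 degrees, less where a joint would pass 70% of its speed; a pose out of reach is approached as far as the arm can. A call with a gripper value outside its range is refused whole. "gripper" is the finger opening in m, from 0 to 0.0854, set as the call begins (left out, the last holds). The fingers move at their own pace and stop on an object; "force" is the grip in N (left out, the last holds). Time passes only in rows, so rows that do not move let the fingers close. It gives the time, the measured TCP pose, the force, the opening and the grip force at its end, in the units of the state.
- readout.get_state(): the state, without advancing time (a new reading comes with each control period).
- viewer.get_image(name): name is "scene" or "side" or "wrist"; returns a dict with "color" (420x560x3 uint8, red, green, blue), "depth" (420x560 float32, m along the optical axis (not along the pixel's ray), 0 where there is no reading), "K" (3x3 intrinsics, pixels), "dist" ([k1, k2, p1, p2, k3] as OpenCV has them; the pictures are not rectified), "camera_from_world" (4x4, takes a point from world to camera coordinates). Camera axes: x right, y up, looking along -z (the intrinsics and any distortion apply to the point x, -y, -z); pixel columns grow to the right and rows downward; lengths in m; the calibration is good to about 2 mm. A picture is of the moment at which its call begins.
- order.sign_off(): hands the job in; it is judged then, once.
The state is a dict: "clock": time; "qpos": joint angles; "qd": joint speeds; "effort": joint torques, N m; "position": TCP position; "ee_rot": TCP orientation; "contact_force": force on the tool from outside, world axes, zero at the start; "moment": the same for the moment, N m; "width": finger opening in m; "gripper_force": force on a finger pad.
Only numpy, scipy, OpenCV 4.12 (cv2) and the standard library are available. Lean on these libraries where they do the work, as an engineer would, in place of code of your own. Each camera call takes 0.05 s, during which the arm holds its last target. There are 200 camera calls.

TASK

The cork backing has just been glued under the amber template on the granite slab: stand the maul on it as a weight. Pick the maul up by the handle and, holding it clear of everything, ease your grip so that it swings down and hangs plumb, head down; regrip firmly, then set it down gently so that it stands by itself, upright, on the middle of the template. Don't push the template out of its place, and leave the glue jar, dye bottle and pricking iron alone.

Things in the scene. Friction and masses are not known exactly. Their poses are not given: they have to be found in the camera images.
- maul: leatherworker's maul, 236 mm long, about 420 g, most of it in the head: white cylindrical head 58 mm diameter with a flat steel striking face 52 mm across, round wooden handle, steel nut at the butt. It starts lying on the side of its head, handle level in the air, axis 29 mm above the bench. Origin: centre of the striking face; +z along the axis to the butt. Head z 4-84 mm, mass centre near z = 65 mm
- maul_grip (a point): point on the maul's axis 196 mm from the striking face, 40 mm short of the butt end; handle 26 mm diameter and straight from 150 to 220 mm (neck 22 mm). Pinched across here it stays about level in a 100 N grip, turns between the pads below 40-80 N, hangs near plumb at 2-3 times its weight (rocking the hand helps), slides out at 1-1.5 times. Weight (x 0.8-1.25) and friction (x 0.8-1.2) vary
- template: amber acrylic pattern template with engraved centre lines, cork glued beneath: 100 mm (x) by 75 mm (y), 6 mm thick in all, 50 g, lying loose on the slab. Origin: centre of its underside; +z up, its top is 6 mm above the origin
- slab: fixed dark granite slab, 260 mm (x) by 210 mm (y), 30 mm high; origin at the centre of its underside, on the bench
- glue_jar: bystander: amber jar of glue with a yellow lid, 54 mm diameter, 62 mm high, standing on the far part of the slab; origin at the centre of its underside
- dye_bottle: bystander: small blue bottle of edge dye, black cap, 34 mm diameter, 78 mm high, standing on the far part of the slab; origin at the centre of its underside
- iron: bystander: steel pricking iron lying flat on the bench along its x, toothed end towards +x, about 114 mm long, 30 mm wide, 7 mm thick; origin on its underside, 56 mm from the tooth tips
Not all that is in view belongs to the job. Of the things like the maul, leave any that is red; of the rest the larger one is meant. Of the things that look like the template, the smaller one is meant.

How it is judged:
By the outcome, as a careful person would: the job done as asked, in the order asked, and still so for the second after the job is handed in, with the robot touching nothing.
It also fails if it takes over 64 s, if anything falls off the work surface, if the arm or the gripper's body presses on something with over 40 N, if the wrist force passes 120 N, or if a joint passes its speed limit or range.

## Working session

There is one attempt and no reset: what is moved stays moved. The work goes in short steps, Python scripts to look and compute and a tool call to move; the robot and the scene stay as the last step left them, time stands still between calls to the robot, and variables do not carry over. Pictures are saved under pics/ and viewed, at most 10 in all, crops included, and the job is handed in when it is done.

Besides the shell and the picture viewer there is one more tool, called after "Request:" as name(argument=value, ...) on one line, values as JSON. send_rows: Moves the arm, as the interface text tells. Its arguments: {"type":"object","properties":{"xyz":{"type":"array"},"delta_rot":{"type":"array"},"gripper":{"type":"number"},"force":{"type":"number"}},"required":["xyz","delta_rot"]}

```bash
mkdir -p pics
cat > h.py <<'E'
import numpy as np,cv2
from rig import readout,viewer,order,manip
def grab(n):
    d=viewer.get_image(n); np.savez('pics/%s.npz'%n,**{k:np.array(v) for k,v in d.items()}); return d
def load(n): return dict(np.load('pics/%s.npz'%n))
def ray(d,uv):
    p=cv2.undistortPoints(np.array(uv,float).reshape(-1,1,2),d['K'],np.array(d['dist'],float)).reshape(-1,2)
    c=np.c_[p[:,0],-p[:,1],-np.ones(len(p))]
    T=d['camera_from_world'];R=T[:3,:3];return -R.T@T[:3,3], c@R
def onz(d,uv,z):
    o,r=ray(d,uv); return o+r*((z-o[2])/r[:,2])[:,None]
def cloud(d):
    v,u=np.mgrid[:420,:560]; o,r=ray(d,np.c_[u.ravel(),v.ravel()])
    P=o+r*d['depth'].ravel()[:,None]; P[d['depth'].ravel()==0]=np.nan; return P.reshape(420,560,3)
E
python3 - <<'E'
from h import *
ims=[grab(n) for n in("scene","side","wrist")]
for n,d in zip(("scene","side"),ims): cv2.imwrite(f'pics/{n}0.png',cv2.resize(d['color'][...,::-1],(784,588),interpolation=cv2.INTER_CUBIC)); print(n,ray(d,[[280,210]]))
s=readout.get_state();print(s,manip.hold_point_z)
E
```

```text
scene (array([1.16674415, 0.0750353 , 0.90644598]), array([[-0.58419576, -0.0844669 , -0.807215  ]]))
side (array([0.10462233, 0.46208917, 0.73237267]), array([[ 0.48694173, -0.48505178, -0.72637227]]))
{'clock': 0.15, 'qpos': array([-1.39000137e+00,  2.76456581e-01,  1.50582754e+00, -1.01138829e-05,
        1.36069959e+00, -1.21013013e-01]), 'qd': array([ 0.00069092, -0.0021776 , -0.00349183, -0.00095783, -0.00077005,
        0.00085289]), 'effort': array([ 2.50627723e-03, -4.17142332e+01, -2.46032757e+01,  1.06458032e-06,
        7.69066857e-03, -1.40483840e-05]), 'position': array([ 0.17083121, -0.54863222,  0.23064041]), 'ee_rot': array([-6.95070041e-04,  9.88635186e-01,  1.50332913e-01, -2.57297262e-05]), 'contact_force': array([ 0.17159463,  0.10482199, -0.15744754]), 'moment': array([-0.01523816, -0.00910424,  0.03634907]), 'gripper_force': 0.0, 'width': 0.08529143324782631} 0.0187
```

View pics/scene0.png

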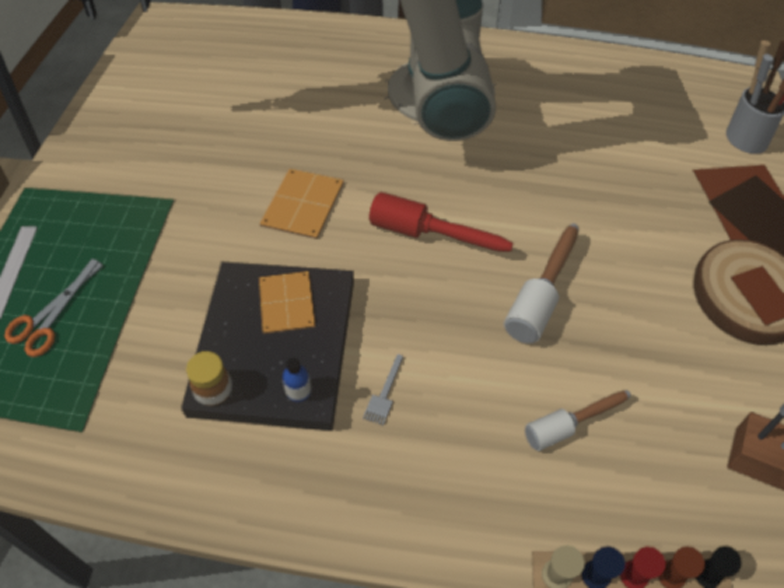

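View pics/side0.png

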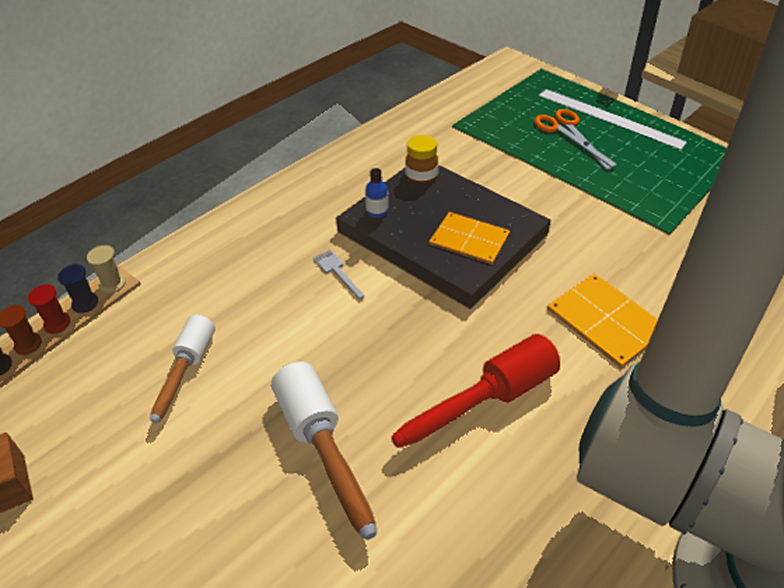

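Mauls in the scene picture are the red one at (440,220), which is excluded, the large white one at (540,290) and the small white one at (575,420). I mean the larger white one. The amber sheets are the large one on the bench at (303,203) and the small one on the slab at (287,302). I mean the smaller one on the slab. Next I measure and confirm with a crop.

```bash
cat > meas.py <<'E'
from h import *
def comps(d,lo,hi,minA=80):
    hsv=cv2.cvtColor(d['color'],cv2.COLOR_RGB2HSV); m=cv2.inRange(hsv,lo,hi)
    n,l,s,c=cv2.connectedComponentsWithStats(m); return [(l==i,s[i],c[i]) for i in range(1,n) if s[i][4]>=minA]
if __name__=="__main__":
  for n in("scene","side"):
    d=load(n);P=cloud(d);print(n)
    for nm,lo,hi in(("white",(0,0,150),(180,40,255)),("amber",(12,190,150),(28,255,255)),("brown",(3,100,60),(13,210,190))):
      for m,s,c in comps(d,lo,hi):
        q=P[m];q=q[np.isfinite(q[:,0])]
        if len(q)>50: print(nm,s[4],(c*1.4).round(),'mean',q.mean(0).round(3),'min',np.percentile(q,2,0).round(3),'max',np.percentile(q,98,0).round(3))
        if nm=="amber":
          cn=max(cv2.findContours(m.astype(np.uint8),0,2)[0],key=cv2.contourArea)
          r=cv2.boxPoints(cv2.minAreaRect(onz(d,cn.reshape(-1,2),.036 if q[:,2].mean()>.02 else .006)[:,:2].astype(np.float32))); print('   box',r.round(3).tolist(),r.mean(0))
  d=load("scene");o=d['color'][...,::-1]
  a=cv2.resize(o[150:260,340:470],(520,440));b=cv2.resize(o[180:250,170:270],(280,196))
  cv2.imwrite('pics/crop.png',np.hstack([a,cv2.copyMakeBorder(b,0,244,0,0,0)]))
E
python3 meas.py
```

```text
scene
white 428 [ 13. 265.] mean [ 0.554 -0.658  0.005] min [ 0.479 -0.675  0.002] max [ 0.635 -0.639  0.009]
white 586 [530. 300.] mean [0.528 0.187 0.055] min [0.49  0.161 0.04 ] max [0.564 0.212 0.06 ]
white 384 [552. 425.] mean [0.718 0.228 0.038] min [0.697 0.204 0.033] max [0.738 0.253 0.042]
brown 94 [777.  98.] mean [0.052 0.626 0.132] min [0.02  0.618 0.102] max [0.067 0.652 0.172]
brown 834 [733. 179.] mean [0.148 0.569 0.004] min [ 0.102  0.5   -0.   ] max [0.203 0.658 0.008]
brown 657 [430. 225.] mean [0.391 0.022 0.035] min [ 0.349 -0.076 -0.   ] max [0.418 0.152 0.058]
brown 198 [732. 228.] mean [0.28  0.545 0.006] min [0.235 0.523 0.001] max [0.326 0.574 0.029]
brown 359 [560. 253.] mean [0.419 0.232 0.041] min [0.363 0.211 0.036] max [0.468 0.255 0.045]
brown 487 [725. 315.] mean [0.483 0.5   0.021] min [0.405 0.461 0.008] max [0.517 0.58  0.03 ]
brown 922 [761. 293.] mean [0.439 0.564 0.032] min [0.39  0.524 0.029] max [0.49  0.599 0.035]
brown 196 [ 19. 329.] mean [ 0.678 -0.582  0.012] min [ 0.655 -0.601  0.007] max [ 0.7   -0.564  0.017]
brown 214 [ 39. 341.] mean
[... 1988 characters left out ...]
0000739097595], [0.41999998688697815, -0.1589999943971634], [0.2840000092983246, -0.14100000262260437]] [ 0.34569183 -0.20093296]
brown 292 [ 55. 319.] mean [0.886 0.352 0.025] min [0.879 0.335 0.006] max [0.901 0.368 0.057]
brown 263 [ 23. 339.] mean [0.882 0.404 0.028] min [0.874 0.383 0.006] max [0.895 0.417 0.056]
brown 387 [170. 387.] mean [0.667 0.299 0.026] min [0.643 0.262 0.02 ] max [0.694 0.333 0.031]
brown 150 [499. 381.] mean [0.373 0.012 0.037] min [0.355 0.005 0.001] max [0.398 0.025 0.055]
brown 1136 [342. 480.] mean [0.412 0.237 0.039] min [0.358 0.21  0.032] max [0.474 0.263 0.044]
brown 900 [ 12. 475.] mean [0.687 0.509 0.036] min [0.667 0.489 0.005] max [0.728 0.539 0.056]
```

View pics/crop.png

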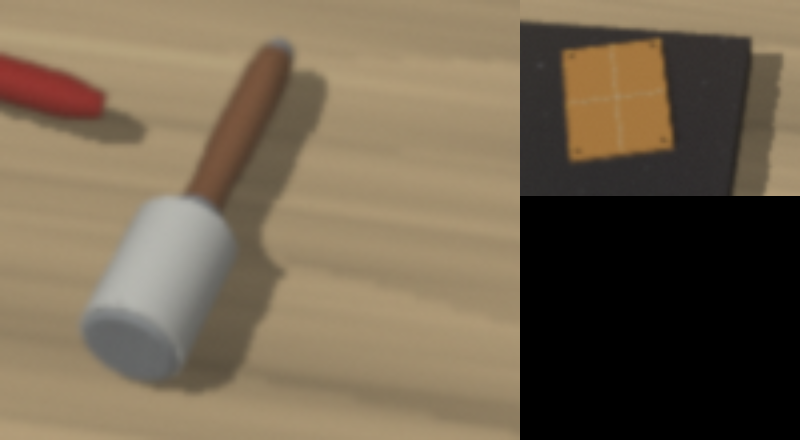

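The crop shows the large white-headed maul, its steel face near scene pixel (375,235) and its butt near (408,162), and the small amber template with centre lines on the slab. Both match what I picked.

```bash
cat > m2.py <<'E'
from meas import *
def axis(d,h0,w0,zlim=(.03,.07)):
    P=cloud(d);X=P[...,0];Y=P[...,1];Z=P[...,2]
    m=(Z>.012)&(Z<.075)&(abs(X-.45)<.15)&(abs(Y-.23)<.09)
    # remove red maul
    hsv=cv2.cvtColor(d['color'],cv2.COLOR_RGB2HSV); m&=~((hsv[...,1]>215)&((hsv[...,0]<6)|(hsv[...,0]>172)))
    n,l,s,c=cv2.connectedComponentsWithStats(m.astype(np.uint8)); i=1+np.argmax(s[1:,4]); return P[l==i],(l==i)
for n in("scene","side"):
    d=load(n);p,m=axis(d,0,0)
    top=p[p[:,2]>np.where(p[:,0]>.48,.05,.037)]
    mu=top[:,:2].mean(0);u=np.linalg.svd(top[:,:2]-mu,full_matrices=False)[2][0];u*=-np.sign(u[0])
    t=(p[:,:2]-mu)@u;print(n,'mu',mu.round(4),'dir',u.round(4),np.degrees(np.arctan2(u[1],u[0])).round(2),'ext',np.percentile(t,[.3,99.7]).round(4),'face',(mu+u*np.percentile(t,.3)).round(4),'butt',(mu+u*np.percentile(t,99.7)).round(4),'grip',(mu+u*(np.percentile(t,99.7)-.04)).round(4))
    # template
    for mm,s,c in comps(d,(10,150,110),(28,255,255),300):
        q=np.nanmean(cloud(d)[mm],0)
        cn=max(cv2.findContours(mm.astype(np.uint8),0,2)[0],key=cv2.contourArea)
        r=cv2.minAreaRect(onz(d,cn.reshape(-1,2),.036)[:,:2].astype(np.float32)); print('  amber',q.round(3),r)
E
python3 m2.py
```

```text
scene mu [0.4916 0.2062] dir [-0.9428  0.3333] 160.53 ext [-0.086  0.147] face [0.5727 0.1775] butt [0.353  0.2552] grip [0.3907 0.2418]
  amber [ 0.316 -0.17   0.01 ] ((0.34119415283203125, -0.16262203454971313), (0.044432055205106735, 0.05853613093495369), 82.77914428710938)
  amber [ 0.379 -0.231  0.01 ] ((0.4017747938632965, -0.220881387591362), (0.045058928430080414, 0.06227579712867737), 82.49868774414062)
  amber [ 0.386 -0.179  0.009] ((0.4086652994155884, -0.1716139018535614), (0.04557805508375168, 0.06210291013121605), 82.32111358642578)
  amber [ 0.592 -0.143  0.037] ((0.5914514660835266, -0.14365769922733307), (0.048309579491615295, 0.03427008539438248), 17.819835662841797)
  amber [ 0.605 -0.181  0.037] ((0.6033711433410645, -0.18088389933109283), (0.04867043346166611, 0.03431732952594757), 19.216732025146484)
side mu [0.4707 0.2154] dir [-0.9429  0.3331] 160.54 ext [-0.1006  0.1313] face [0.5655 0.1818] butt [0.3468 0.2591] grip [0.3845 0.2458]
  amber [ 0.731 -0.234  0.087] ((0.7793354988098145, -0.2887013256549835), (0.05070027709007263, 0.07142408937215805), 43.54832077026367)
  amber [ 0.572 -0.167  0.036] ((0.5721995234489441, -0.1679193377494812), (0.10163514316082001, 0.07825250178575516), 18.0469913482666)
  amber [ 0.345 -0.194  0.01 ] ((0.3351662755012512, -0.173429936170578), (0.100790835916996, 0.13258236646652222), 82.29130554199219)
  amber [0.668 0.299 0.027] ((0.6612015962600708, 0.2996009886264801), (0.0167597196996212, 0.08654225617647171), 33.05490493774414)
  amber [0.413 0.234 0.04 ] ((0.4169630706310272, 0.23208369314670563), (0.020031584426760674, 0.1289428323507309), 70.87836456298828)
```

Request:
send_rows(xyz=[[0.04,0.03,0],[0.04,0.03,0],[0.04,0.03,0],[0.04,0.03,0],[0.03,0.04,0],[0.02,0.045,0],[0,0.045,0],[0,0.045,0],[0,0.045,0],[0,0.045,0],[0,0.045,0],[0,0.045,0]], delta_rot=[[0,0,8],[0,0,8],[0,0,8],[0,0,8],[0,0,8],[0,0,8],[0,0,8],[0,0,8],[0,0,8],[0,0,8],[0,0,8],[0,0,8]])

```text
clock: 1.35
position: [0.3804, -0.0723, 0.2312]
ee_rot: [0.0, 0.548, 0.837, 0.0]
contact_force: [1.4, 0.2, -0.5]
width: 0.0855
gripper_force: 0.0
```

Request:
send_rows(xyz=[[0,0.045,-0.01],[0,0.045,-0.01],[0,0.045,-0.01],[0,0.045,-0.01],[0,0.045,-0.01],[0,0.045,-0.01],[0.007,0.046,-0.01],[0,0,0],[0,0,0]], delta_rot=[[0,0,8],[0,0,8],[0,0,8],[0,0,8],[0,0,8],[0,0,7],[0,0,0],[0,0,0],[0,0,0]])

```text
clock: 2.25
position: [0.3873, 0.2425, 0.1607]
ee_rot: [-0.001, 0.17, 0.985, -0.001]
contact_force: [-0.0, -0.2, 0.2]
width: 0.0857
gripper_force: 0.0
```

Run:
```python
from h import *
d=grab("wrist");s=readout.get_state();print(s['position'],s['ee_rot'],s['qpos'])
cv2.imwrite('pics/wrist1.png',d['color'][...,::-1])
hsv=cv2.cvtColor(d['color'],cv2.COLOR_RGB2HSV)
P=cloud(d);Z=P[...,2]
m=(Z>.012)&(Z<.055)&(abs(P[...,0]-.43)<.12)&(abs(P[...,1]-.22)<.08)
n,l,s,c=cv2.connectedComponentsWithStats(m.astype(np.uint8));i=1+np.argmax(s[1:,4]);p=P[l==i]
h=p[(p[:,0]<.45)&(p[:,2]>.035)];mu=h[:,:2].mean(0);u=np.linalg.svd(h[:,:2]-mu,full_matrices=False)[2][0];u*=-np.sign(u[0])
t=(p[:,:2]-mu)@u;b=np.percentile(t,99.7);print(mu,u,np.degrees(np.arctan2(u[1],u[0])),'butt',mu+u*b,'grip',mu+u*(b-.04),h[:,2].max(),s[i])
```

```text
[0.38737723 0.24156609 0.16097813] [-4.87938157e-04  1.70639931e-01  9.85333105e-01 -6.70042889e-04] [ 4.05455313e-01  1.53522303e-01  1.85616565e+00 -6.52270348e-04
  1.13345366e+00 -8.22106002e-01]
[0.39787383 0.24051969] [-0.94103728  0.33830289] 160.22648937961966 butt [0.34837416 0.25831482] grip [0.38601565 0.24478271] 0.04409250606251647 [ 250  147   62  218 7114]
```

View pics/wrist1.png

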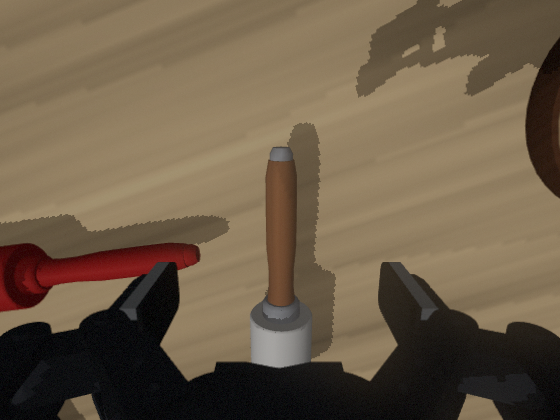

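The wrist view shows the maul handle midway between the fingers (column 282, butt at row 150). The red handle tip at (198,255) stays clear of the left finger. I descend with a small correction, grip and lift.

Request:
send_rows(xyz=[[-0.001,0.003,-0.035],[0,0,-0.035],[0,0,-0.035],[0,0,-0.03],[0,0,-0.016],[0,0,0],[0,0,0]], delta_rot=[[0,0,0],[0,0,0],[0,0,0],[0,0,0],[0,0,0],[0,0,0],[0,0,0]])

```text
clock: 3.0
position: [0.3874, 0.244, 0.0109]
ee_rot: [0.0, 0.172, 0.985, 0.0]
contact_force: [-0.2, 0.1, 0.9]
width: 0.0856
gripper_force: 0.0
```

Request:
send_rows(xyz=[[0,0,0],[0,0,0],[0,0,0],[0,0,0],[0,0,0],[0,0,0],[0,0,0],[0,0,0]], delta_rot=[[0,0,0],[0,0,0],[0,0,0],[0,0,0],[0,0,0],[0,0,0],[0,0,0],[0,0,0]], gripper=0, force=100)

```text
clock: 3.8
position: [0.3869, 0.2451, 0.0104]
ee_rot: [0.0, 0.171, 0.985, 0.0]
contact_force: [0.1, 0.3, 1.9]
width: 0.0237
gripper_force: 97.9
```

Request:
send_rows(xyz=[[0,0,0.01],[0,0,0.02],[0,0,0.03],[0,0,0.03],[0,0,0.03],[0,0,0.03],[0,0,0.03],[0,0,0.03],[0,0,0.03],[0,0,0.02],[0,0,0.01],[0,0,0]], delta_rot=[[0,0,0],[0,0,0],[0,0,0],[0,0,0],[0,0,0],[0,0,0],[0,0,0],[0,0,0],[0,0,0],[0,0,0],[0,0,0],[0,0,0]])

```text
clock: 5.0
position: [0.3867, 0.245, 0.281]
ee_rot: [0.0, 0.171, 0.985, 0.0]
contact_force: [0.8, -1.1, -4.0]
width: 0.0231
gripper_force: 98.2
```

```bash
cat > ang.py <<'E'
from h import *
import sys
# maul axis in the air: white head + brown handle points near the hand, both views; print tilt in plane of tool x
def tilt(save=None):
    s=readout.get_state();g=s['position'];w,x,y,z=s['ee_rot'];from scipy.spatial.transform import Rotation as R
    M=R.from_quat([x,y,z,w]).as_matrix();hp=g-M[:,2]*manip.hold_point_z
    print('t',s['clock'],'hold',hp.round(4),'toolx',M[:,0].round(3),'F',np.round(s['contact_force'],2),'M',np.round(s['moment'],3),'w',s['width'],'gf',s['gripper_force'])
    out=[]
    for n in("scene","side"):
        d=grab(n);P=cloud(d);hsv=cv2.cvtColor(d['color'],cv2.COLOR_RGB2HSV)
        if save: cv2.imwrite(f'pics/{save}_{n}.png',d['color'][...,::-1])
        m=(np.linalg.norm(P-hp,axis=2)<.23)&(P[...,2]>.045)&(hsv[...,1]<60)&(hsv[...,2]>120)
        m=cv2.morphologyEx(m.astype(np.uint8),cv2.MORPH_OPEN,np.ones((3,3)))
        k,l,st,c=cv2.connectedComponentsWithStats(m)
        if k<2: print(n,'none');continue
        i=1+np.argmax(st[1:,4]);q=P[l==i];q=q[np.isfinite(q[:,0])]
        # fit cylinder r=29 axis direction via least squares
        from scipy.optimize import least_squares
        c0=q.mean(0)-0.018*(ray(d,[[280,210]])[0]-q.mean(0))/np.linalg.norm(ray(d,[[280,210]])[0]-q.mean(0))
        ax0=c0-hp;ax0/=np.linalg.norm(ax0)
        r_=np.linalg.norm(np.cross(q-c0,ax0),axis=1)
        f=lambda v:(np.linalg.norm(np.cross(q-v[:3],v[3:]/np.linalg.norm(v[3:])),axis=1)-.029)
        F=lambda v:np.r_[f(v),np.linalg.norm(v[3:])-1,(v[:3]-c0)@ax0]
        r=least_squares(F,np.r_[c0,ax0],loss='soft_l1',f_scale=.002).x;a=r[3:]/np.linalg.norm(r[3:])
        t=(q-r[:3])@a
        C=r[:3]+a*np.percentile(t,[1,99])[:,None];v=C.mean(0)-hp
        print(n,len(q),'axis',a.round(3),'deg_in_plane',np.degrees(np.arctan2(a@M[:,0],-a[2])).round(1),'out',np.degrees(np.arctan2(a@M[:,1],-a[2])).round(1),'| line hp->head',np.degrees(np.arctan2(v@M[:,0],-v[2])).round(1),np.degrees(np.arctan2(v@M[:,1],-v[2])).round(1),'near/far',C.round(4).tolist(),'dist',((C-hp)@a).round(3))
if __name__=="__main__": tilt(sys.argv[1] if len(sys.argv)>1 else None)
E
python3 ang.py lift
```

```text
t 5.0 hold [0.3867 0.245  0.2997] toolx [-0.941  0.337 -0.   ] F [ 0.81 -1.06 -4.  ] M [0.17  0.491 0.048] w 0.02314391623279463 gf 98.22458624839783
scene 1008 axis [ 0.944 -0.328 -0.039] deg_in_plane -87.7 out 13.6 | line hp->head -87.7 -12.4 near/far [[0.4917, 0.2055, 0.2952], [0.5686, 0.1788, 0.292]] dist [0.112 0.194]
side 970 axis [ 0.956 -0.284 -0.078] deg_in_plane -85.5 out 34.9 | line hp->head -87.1 -5.6 near/far [[0.4879, 0.2057, 0.2952], [0.5629, 0.1834, 0.2891]] dist [0.108 0.187]
```

Request:
send_rows(xyz=[[0,0,0],[0,0,0],[0,0,0],[0,0,0]], delta_rot=[[0,0,0],[0,0,0],[0,0,0],[0,0,0]], force=40)

```text
clock: 5.5
position: [0.3868, 0.2449, 0.2799]
ee_rot: [-0.0, 0.171, 0.985, -0.0]
contact_force: [-0.2, 0.6, -3.6]
width: 0.0232
gripper_force: 98.2
```

Request:
send_rows(xyz=[[0,0,0],[0,0,0],[0,0,0],[0,0,0],[0,0,0],[0,0,0],[0,0,0]], delta_rot=[[0,0,0],[0,0,0],[0,0,0],[0,0,0],[0,0,0],[0,0,0],[0,0,0]], force=20)

```text
clock: 6.2
position: [0.3869, 0.245, 0.2804]
ee_rot: [0.0, 0.171, 0.985, 0.0]
contact_force: [-0.2, -0.4, -3.5]
width: 0.0234
gripper_force: 98.2
```

```bash
python3 ang.py s1
```

```text
t 6.2 hold [0.3869 0.245  0.2991] toolx [-0.941  0.337 -0.   ] F [-0.21 -0.4  -3.54] M [ 0.193  0.453 -0.007] w 0.02338645491206937 gf 98.23463201522827
scene 1014 axis [ 0.942 -0.333 -0.043] deg_in_plane -87.5 out 6.0 | line hp->head -87.6 -11.9 near/far [[0.4915, 0.2058, 0.2943], [0.5682, 0.1787, 0.2908]] dist [0.112 0.193]
side 964 axis [ 0.956 -0.28  -0.085] deg_in_plane -85.1 out 34.4 | line hp->head -87.8 -3.5 near/far [[0.4881, 0.2059, 0.2969], [0.5638, 0.1837, 0.2901]] dist [0.108 0.187]
```

The force did not drop, so I send the opening together with the force.

Request:
send_rows(xyz=[[0,0,0],[0,0,0],[0,0,0]], delta_rot=[[0,0,0],[0,0,0],[0,0,0]], force=40, gripper=0.001)

```text
clock: 6.6
position: [0.3869, 0.245, 0.2803]
ee_rot: [0.0, 0.171, 0.985, 0.0]
contact_force: [-0.1, -0.3, -5.1]
width: 0.0233
gripper_force: 98.2
```

Request:
send_rows(xyz=[[0,0,0],[0,0,0]], delta_rot=[[0,0,0],[0,0,0]], force=40, gripper=0.0236)

```text
clock: 6.8
position: [0.3869, 0.245, 0.2803]
ee_rot: [0.0, 0.171, 0.985, 0.0]
contact_force: [0.3, -0.1, -4.3]
width: 0.0237
gripper_force: 74.2
```

Request:
send_rows(xyz=[[0,0,0],[0,0,0],[0,0,0]], delta_rot=[[0,0,0],[0,0,0],[0,0,0]], gripper=0.0242)

```text
clock: 7.1
position: [0.3871, 0.2449, 0.2804]
ee_rot: [0.0, 0.171, 0.985, 0.0]
contact_force: [0.5, 0.1, -4.3]
width: 0.0245
gripper_force: 53.6
```

Request:
send_rows(xyz=[[0,0,0],[0,0,0],[0,0,0]], delta_rot=[[0,0,0],[0,0,0],[0,0,0]], gripper=0.0247)

```text
clock: 7.4
position: [0.3863, 0.245, 0.2801]
ee_rot: [-0.001, 0.171, 0.985, -0.0]
contact_force: [-1.3, 0.3, -4.0]
width: 0.0247
gripper_force: 42.1
```

Request:
send_rows(xyz=[[0,0,0],[0,0,0],[0,0,0]], delta_rot=[[0,0,0],[0,0,0],[0,0,0]], gripper=0.025)

```text
clock: 7.7
position: [0.3871, 0.245, 0.2805]
ee_rot: [0.0, 0.171, 0.985, 0.0]
contact_force: [0.6, -0.2, -3.8]
width: 0.0249
gripper_force: 30.6
```

```bash
python3 ang.py s2
```

```text
t 7.7 hold [0.3871 0.245  0.2992] toolx [-0.941  0.337 -0.001] F [ 0.62 -0.22 -3.75] M [ 0.108  0.162 -0.044] w 0.024946559412850622 gf 30.63742160797119
scene 1059 axis [ 0.42  -0.168 -0.892] deg_in_plane -26.8 out -1.1 | line hp->head -23.6 -0.4 near/far [[0.4213, 0.2327, 0.2096], [0.4602, 0.2171, 0.1268]] dist [0.096 0.189]
side 997 axis [ 0.318 -0.083 -0.945] deg_in_plane -19.1 out 1.7 | line hp->head -24.0 -0.4 near/far [[0.4268, 0.2286, 0.2123], [0.4544, 0.2214, 0.13]] dist [0.096 0.183]
```

Request:
send_rows(xyz=[[0,0,0],[0,0,0],[0,0,0]], delta_rot=[[0,0,0],[0,0,0],[0,0,0]], gripper=0.0254)

```text
clock: 8.1
position: [0.3869, 0.2449, 0.2803]
ee_rot: [0.0, 0.171, 0.985, 0.0]
contact_force: [0.6, -1.0, -3.2]
width: 0.0257
gripper_force: 17.3
```

```bash
python3 ang.py s3
```

```text
t 8.1 hold [0.3869 0.2449 0.299 ] toolx [-0.941  0.337 -0.   ] F [ 0.64 -1.01 -3.21] M [ 0.095  0.184 -0.016] w 0.025659387292987838 gf 17.279643416404724
scene 1006 axis [ 0.37  -0.137 -0.919] deg_in_plane -23.2 out -0.3 | line hp->head -20.0 -0.4 near/far [[0.4159, 0.2337, 0.206], [0.45, 0.221, 0.1211]] dist [0.098 0.19 ]
side 1175 axis [ 0.278 -0.065 -0.958] deg_in_plane -16.5 out 1.9 | line hp->head -19.9 -0.3 near/far [[0.4184, 0.2315, 0.2122], [0.4434, 0.2256, 0.1262]] dist [0.093 0.183]
```

Request:
send_rows(xyz=[[0,0,0],[0,0,0],[0,0,0]], delta_rot=[[0,0,0],[0,0,0],[0,0,0]], gripper=0.0256)

```text
clock: 8.5
position: [0.3869, 0.245, 0.2803]
ee_rot: [-0.0, 0.171, 0.985, 0.0]
contact_force: [-0.1, 0.3, -3.5]
width: 0.0257
gripper_force: 11.7
```

```bash
python3 ang.py s4
```

```text
t 8.5 hold [0.3869 0.245  0.299 ] toolx [-0.941  0.337  0.   ] F [-0.11  0.3  -3.48] M [ 0.059  0.104 -0.012] w 0.02566882100032308 gf 11.678781062364578
scene 840 axis [ 0.235 -0.077 -0.969] deg_in_plane -14.3 out 0.4 | line hp->head -10.6 -0.5 near/far [[0.4026, 0.2378, 0.192], [0.4217, 0.2315, 0.1134]] dist [0.108 0.189]
side 1487 axis [ 0.153 -0.057 -0.987] deg_in_plane -9.4 out -0.1 | line hp->head -9.3 -0.1 near/far [[0.4012, 0.2398, 0.2045], [0.4153, 0.2345, 0.1137]] dist [0.096 0.188]
```

Request:
send_rows(xyz=[[0,0,0],[0,0,0],[0,0,0],[0,0,0],[0,0,0],[0,0,0],[0,0,0],[0,0,0]], delta_rot=[[1.7,4.7,0],[1.7,4.7,0],[1.7,4.7,0],[-1.7,-4.7,0],[-1.7,-4.7,0],[-1.7,-4.7,0],[0,0,0],[0,0,0]], gripper=0.0257)

```text
clock: 9.4
position: [0.3865, 0.2452, 0.2806]
ee_rot: [-0.0, 0.171, 0.985, 0.0]
contact_force: [-0.9, -0.3, -4.5]
width: 0.0261
gripper_force: 8.2
```

```bash
python3 ang.py s5
```

```text
t 9.4 hold [0.3865 0.2452 0.2993] toolx [-0.942  0.336  0.001] F [-0.91 -0.27 -4.51] M [ 0.064  0.068 -0.005] w 0.02611221254722403 gf 8.17078560590744
scene 744 axis [ 0.14  -0.049 -0.989] deg_in_plane -8.6 out 0.0 | line hp->head -3.7 -0.6 near/far [[0.3894, 0.2426, 0.1884], [0.4006, 0.2386, 0.1086]] dist [0.11  0.191]
side 1667 axis [ 0.052 -0.039 -0.998] deg_in_plane -3.6 out -1.1 | line hp->head -4.0 0.1 near/far [[0.3934, 0.244, 0.2025], [0.3982, 0.2404, 0.1109]] dist [0.097 0.189]
```

About 4° off plumb, hanging. Regrip firmly, then trim the tilt with the hand and verify.

Request:
send_rows(xyz=[[0,0,0],[0,0,0],[0,0,0],[0,0,0]], delta_rot=[[0,0,0],[0,0,0],[0,0,0],[0,0,0]], gripper=0, force=110)

```text
clock: 9.9
position: [0.3871, 0.2448, 0.2802]
ee_rot: [-0.0, 0.171, 0.985, -0.0]
contact_force: [0.3, -0.8, -3.8]
width: 0.0236
gripper_force: 107.9
```

Request:
send_rows(xyz=[[0,0,0.01],[0,0,0.02],[0,0,0.02],[0,0,0]], delta_rot=[[0.67,1.88,0],[0.67,1.88,0],[0,0,0],[0,0,0]])

```text
clock: 10.3
position: [0.3889, 0.2455, 0.3327]
ee_rot: [-0.032, 0.171, 0.985, 0.007]
contact_force: [0.5, -0.4, -4.1]
width: 0.0236
gripper_force: 108.6
```

```bash
python3 ang.py s6
python3 - <<'E'
from h import *
a=[cv2.imread(f'pics/s6_{n}.png') for n in('scene','side')]
cv2.imwrite('pics/s6.png',np.hstack([a[0][20:320,220:520],a[1][60:360,120:420]]))
E
```

```text
t 10.3 hold [0.39   0.245  0.3513] toolx [-0.939  0.337  0.065] F [ 0.48 -0.37 -4.15] M [-0.014 -0.133  0.049] w 0.023600293662688954 gf 108.57495903968811
scene 739 axis [ 0.064 -0.019 -0.998] deg_in_plane -7.5 out -0.0 | line hp->head -3.6 -0.4 near/far [[0.387, 0.2453, 0.2411], [0.3922, 0.2437, 0.1603]] dist [0.11  0.191]
side 2167 axis [-0.011 -0.009 -1.   ] deg_in_plane -3.3 out -0.9 | line hp->head -3.2 -0.3 near/far [[0.3892, 0.2457, 0.2523], [0.3882, 0.2449, 0.1597]] dist [0.099 0.192]
```

View pics/s6.png

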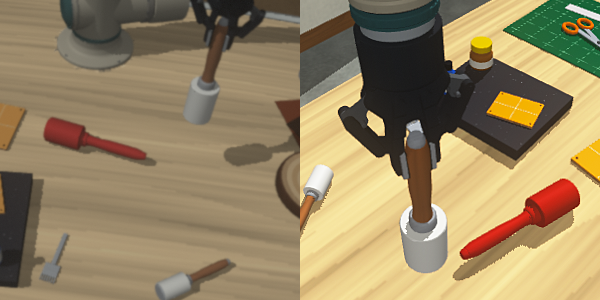

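The maul hangs plumb, head down, at (205,75) in the left scene crop and (425,190) in the right side crop, clear of everything. I carry it over the template.

Request:
send_rows(xyz=[[0.0035,-0.008,0],[0.007,-0.016,0],[0.0105,-0.024,0],[0.0133,-0.03,0],[0.0133,-0.03,0],[0.0133,-0.03,0],[0.0133,-0.03,0],[0.0133,-0.03,0],[0.0133,-0.03,0],[0.0133,-0.03,0],[0.0133,-0.03,0],[0.0133,-0.03,0]], delta_rot=[[0,0,0],[0,0,0],[0,0,0],[0,0,0],[0,0,0],[0,0,0],[0,0,0],[0,0,0],[0,0,0],[0,0,0],[0,0,0],[0,0,0]])

```text
clock: 11.6
position: [0.5273, -0.0748, 0.329]
ee_rot: [-0.035, 0.171, 0.985, 0.006]
contact_force: [-0.3, 0.9, -3.3]
width: 0.0238
gripper_force: 108.4
```

Request:
send_rows(xyz=[[0.0133,-0.03,0],[0.0115,-0.026,0],[0.0089,-0.02,0],[0.0055,-0.0125,0],[0.0031,-0.007,0],[0,0,-0.01],[0,0,-0.02],[0,0,-0.02],[0,0,-0.015],[0,0,0],[0,0,0],[0,0,0]], delta_rot=[[0,0,0],[0,0,0],[0,0,0],[0,0,0],[0,0,0],[0,0,0],[0,0,0],[0,0,0],[0,0,0],[0,0,0],[0,0,0],[0,0,0]])

```text
clock: 12.8
position: [0.5703, -0.1682, 0.2665]
ee_rot: [-0.033, 0.171, 0.985, 0.006]
contact_force: [-0.0, -1.1, -3.2]
width: 0.0244
gripper_force: 108.5
```

```bash
python3 ang.py s7
python3 - <<'E'
from h import *
a=[cv2.imread(f'pics/s7_{n}.png') for n in('scene','side')]
cv2.imwrite('pics/s7.png',cv2.resize(np.hstack([a[0][100:320,100:320],a[1][20:240,220:440]]),(792,396)))
E
```

```text
t 12.8 hold [ 0.5715 -0.1686  0.2851] toolx [-0.939  0.336  0.068] F [-0.03 -1.05 -3.19] M [-0.056 -0.059 -0.016] w 0.024360370738587035 gf 108.54202151298523
scene 528 axis [ 0.117 -0.045 -0.992] deg_in_plane -11.0 out -0.2 | line hp->head -3.0 -0.1 near/far [[0.5641, -0.1661, 0.1856], [0.5747, -0.1702, 0.0958]] dist [0.098 0.188]
side 863 axis [ 0.036  0.014 -0.999] deg_in_plane -5.5 out 1.5 | line hp->head -3.7 0.0 near/far [[0.5697, -0.1689, 0.1743], [0.5726, -0.1678, 0.0942]] dist [0.111 0.191]
```

View pics/s7.png

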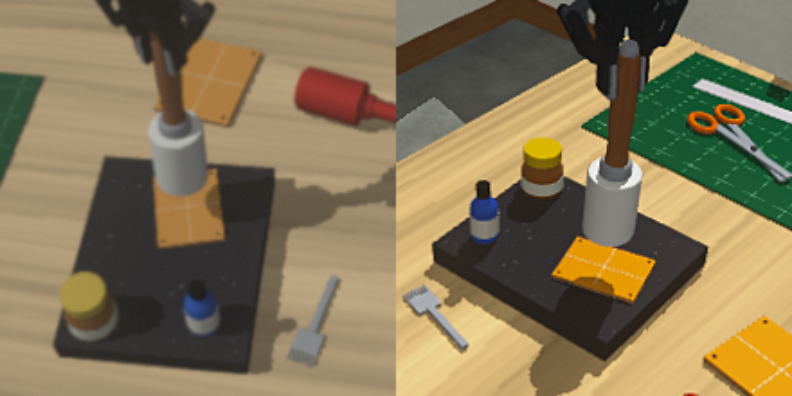

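The head hangs over the template in both crops (scene (180,160), side (610,200)), and nothing else has moved. I check the tilt with silhouette midlines from both views.

```bash
cat > sil.py <<'E'
from h import *
def axis(hp,fresh=False):
    N=[];O=[]
    for n in("scene","side"):
        d=grab(n) if fresh else load(n);P=cloud(d);hsv=cv2.cvtColor(d['color'],cv2.COLOR_RGB2HSV)
        r=np.linalg.norm(P[...,:2]-hp[:2],axis=2)
        m=(r<.05)&(P[...,2]<hp[2]-.10)&(P[...,2]>.05)
        h=(r<.03)&(P[...,2]<hp[2]-.03)&(P[...,2]>hp[2]-.1)
        rays=[]
        for mk,w in((m,30),(h,8)):
            mk=cv2.morphologyEx(mk.astype(np.uint8),cv2.MORPH_OPEN,np.ones((3,3)))
            rows=np.where(mk.sum(1)>=w)[0]
            W=mk.sum(1)[rows]; rows=rows[(W>.85*np.median(W))&(W<1.15*np.median(W))][3:-3] if len(rows)>12 else rows
            for v in rows:
                c=np.where(mk[v])[0]; rays.append([(c[0]+c[-1])/2,v])
        o,rr=ray(d,rays);rr/=np.linalg.norm(rr,axis=1)[:,None]
        nn=np.linalg.svd(rr)[2][2];N.append(nn);O.append(o);print(n,len(rays),'res mrad',1e3*np.std(rr@nn))
    a=np.cross(*N);a/=np.linalg.norm(a);a*=-np.sign(a[2])
    # point at face height
    z=hp[2]-.193;A=np.array(N+[[0,0,1]]);p=np.linalg.solve(A,[N[0]@O[0],N[1]@O[1],z])
    print('axis',a.round(4),'tilt deg x,y',np.degrees(a[:2]).round(2),'face',p.round(4))
if __name__=="__main__":
    import sys
    s=readout.get_state();p=s['position'];axis(p+[.0012,-.0004,.0186],len(sys.argv)>1)
E
python3 sil.py
```

```text
scene 16 res mrad 0.38836077087794124
side 46 res mrad 0.6526341861574028
axis [ 0.0517 -0.0192 -0.9985] tilt deg x,y [ 2.96 -1.1 ] face [ 0.5742 -0.1705  0.0921]
```

Request:
send_rows(xyz=[[0.0055,-0.002,0],[0,0,-0.01],[0,0,0],[0,0,0]], delta_rot=[[0.7,1.9,0],[0,0,0],[0,0,0],[0,0,0]])

```text
clock: 13.3
position: [0.5748, -0.1703, 0.2548]
ee_rot: [-0.052, 0.171, 0.984, 0.009]
contact_force: [0.1, -0.6, -4.3]
width: 0.024
gripper_force: 108.5
```

```bash
python3 ang.py s8; python3 sil.py
python3 - <<'E'
from h import *
# slab-normal reference check: bottle/jar verticality not needed; template re-measure from side
from meas import comps
d=load("side")
for mm,s,c in comps(d,(10,150,110),(28,255,255),300):
    print((c*1.4).round(),s[4],np.nanmean(cloud(d)[mm],0).round(3))
E
```

```text
t 13.3 hold [ 0.5766 -0.171   0.2734] toolx [-0.936  0.335  0.106] F [ 0.06 -0.59 -4.27] M [ 0.018 -0.115 -0.067] w 0.024004842646965955 gf 108.52152943611145
scene 482 axis [ 0.091 -0.034 -0.995] deg_in_plane -11.5 out -0.1 | line hp->head -3.0 -0.2 near/far [[0.5652, -0.1672, 0.1739], [0.5734, -0.1702, 0.0842]] dist [0.098 0.188]
side 918 axis [-0.007  0.022 -1.   ] deg_in_plane -5.3 out 1.0 | line hp->head -3.8 0.2 near/far [[0.5714, -0.1693, 0.1635], [0.5708, -0.1676, 0.0831]] dist [0.11 0.19]
scene 15 res mrad 0.45019919996462915
side 36 res mrad 0.4059616243263281
axis [ 0.0161 -0.0019 -0.9999] tilt deg x,y [ 0.93 -0.11] face [ 0.5726 -0.17    0.0811]
[421. 146.] 306 [ 0.731 -0.233  0.087]
[470. 238.] 1102 [ 0.569 -0.164  0.036]
[601. 316.] 2268 [ 0.351 -0.191  0.01 ]
[169. 387.] 355 [0.668 0.299 0.027]
```

Request:
send_rows(xyz=[[0,0,-0.01],[0,0,-0.012],[0,0,-0.008],[0,0,-0.004],[0,0,0],[0,0,0]], delta_rot=[[0,0,0],[0,0,0],[0,0,0],[0,0,0],[0,0,0],[0,0,0]])

```text
clock: 14.0
position: [0.5756, -0.1706, 0.2213]
ee_rot: [-0.052, 0.171, 0.984, 0.009]
contact_force: [-0.9, 0.4, -3.4]
width: 0.0238
gripper_force: 108.5
```

Request:
send_rows(xyz=[[0,0,-0.001],[0,0,-0.001],[0,0,-0.001],[0,0,0]], delta_rot=[[0,0,0],[0,0,0],[0,0,0],[0,0,0]])

```text
clock: 14.4
position: [0.5754, -0.1705, 0.2183]
ee_rot: [-0.052, 0.171, 0.984, 0.009]
contact_force: [-0.3, -0.1, -4.1]
width: 0.0236
gripper_force: 108.5
```

Request:
send_rows(xyz=[[0,0,-0.001],[0,0,-0.001],[0,0,0]], delta_rot=[[0,0,0],[0,0,0],[0,0,0]])

```text
clock: 14.7
position: [0.5753, -0.1705, 0.2161]
ee_rot: [-0.052, 0.171, 0.984, 0.009]
contact_force: [-0.4, -0.2, -4.6]
width: 0.024
gripper_force: 108.5
```

Request:
send_rows(xyz=[[0,0,-0.001],[0,0,-0.001],[0,0,0]], delta_rot=[[0,0,0],[0,0,0],[0,0,0]])

```text
clock: 15.0
position: [0.5755, -0.1706, 0.2146]
ee_rot: [-0.051, 0.171, 0.984, 0.009]
contact_force: [0.9, -1.2, -1.9]
width: 0.024
gripper_force: 108.6
```

Request:
send_rows(xyz=[[0,0,-0.001],[0,0,0]], delta_rot=[[0,0,0],[0,0,0]])

```text
clock: 15.2
position: [0.5758, -0.1707, 0.2146]
ee_rot: [-0.051, 0.171, 0.984, 0.009]
contact_force: [0.4, 0.4, 4.6]
width: 0.0239
gripper_force: 108.8
```

Request:
send_rows(xyz=[[0,0,-0.001],[0,0,0]], delta_rot=[[0,0,0],[0,0,0]])

```text
clock: 15.4
position: [0.5761, -0.1708, 0.2145]
ee_rot: [-0.05, 0.171, 0.984, 0.009]
contact_force: [0.5, -0.2, 8.4]
width: 0.0239
gripper_force: 109.4
```

Contact made. Back off the excess preload and check before release.

Request:
send_rows(xyz=[[0,0,0.001],[0,0,0.0005],[0,0,0]], delta_rot=[[0,0,0],[0,0,0],[0,0,0]])

```text
clock: 15.7
position: [0.5758, -0.1707, 0.2146]
ee_rot: [-0.051, 0.171, 0.984, 0.009]
contact_force: [0.6, -0.9, 5.5]
width: 0.0239
gripper_force: 109.4
```

```bash
python3 ang.py s9; python3 sil.py
python3 - <<'E'
from h import *
a=[cv2.imread(f'pics/s9_{n}.png') for n in('scene','side')]
cv2.imwrite('pics/s9.png',cv2.resize(np.hstack([a[0][130:270,130:270],a[1][60:200,260:400]]),(792,396),interpolation=cv2.INTER_CUBIC))
E
```

```text
t 15.7 hold [ 0.5776 -0.1714  0.2332] toolx [-0.936  0.335  0.103] F [ 0.6  -0.9   5.47] M [ 0.119  0.208 -0.046] w 0.023875804584666645 gf 109.35481667518616
scene 430 axis [ 0.096 -0.084 -0.992] deg_in_plane -12.5 out -2.7 | line hp->head -3.0 -0.7 near/far [[0.5659, -0.1667, 0.1328], [0.5744, -0.1741, 0.0453]] dist [0.098 0.186]
side 839 axis [-0.005  0.024 -1.   ] deg_in_plane -5.2 out 1.2 | line hp->head -3.4 0.3 near/far [[0.5719, -0.1694, 0.1223], [0.5715, -0.1676, 0.0467]] dist [0.111 0.187]
scene 13 res mrad 0.4421392813093452
side 23 res mrad 0.37260287652021135
axis [ 0.0067 -0.0014 -1.    ] tilt deg x,y [ 0.38 -0.08] face [ 0.5728 -0.1702  0.0402]
```

View pics/s9.png

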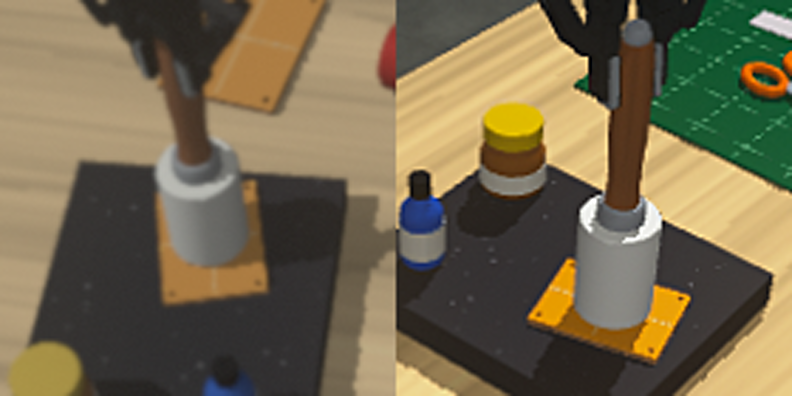

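The maul stands on the template with amber visible evenly around the head (scene crop (210,250), side crop (615,310)), about 0.5° off plumb. I relieve the preload and open gradually.

Request:
send_rows(xyz=[[0,0,0.0007],[0,0,0.0007],[0,0,0]], delta_rot=[[0.1,0.3,0],[0,0,0],[0,0,0]])

```text
clock: 16.1
position: [0.5756, -0.1706, 0.2145]
ee_rot: [-0.055, 0.171, 0.984, 0.01]
contact_force: [1.8, -0.3, -0.5]
width: 0.0239
gripper_force: 109.0
```

Request:
send_rows(xyz=[[0,0,0],[0,0,0],[0,0,0]], delta_rot=[[0,0,0],[0,0,0],[0,0,0]], gripper=0.025)

```text
clock: 16.4
position: [0.5748, -0.1703, 0.2144]
ee_rot: [-0.055, 0.171, 0.984, 0.01]
contact_force: [-0.1, 0.1, -4.8]
width: 0.025
gripper_force: 35.6
```

Request:
send_rows(xyz=[[0,0,0],[0,0,0],[0,0,0]], delta_rot=[[0,0,0],[0,0,0],[0,0,0]], gripper=0.0257)

```text
clock: 16.7
position: [0.5753, -0.1705, 0.2151]
ee_rot: [-0.055, 0.171, 0.984, 0.01]
contact_force: [-0.5, 0.2, -4.0]
width: 0.0259
gripper_force: 8.2
```

Request:
send_rows(xyz=[[0,0,0],[0,0,0],[0,0,0]], delta_rot=[[0,0,0],[0,0,0],[0,0,0]], gripper=0.0275)

```text
clock: 17.0
position: [0.5757, -0.1707, 0.2159]
ee_rot: [-0.054, 0.171, 0.984, 0.009]
contact_force: [-0.0, -0.6, 0.7]
width: 0.0272
gripper_force: 0.0
```

Request:
send_rows(xyz=[[0,0,0],[0,0,0],[0,0,0],[0,0,0],[0,0,0]], delta_rot=[[0,0,0],[0,0,0],[0,0,0],[0,0,0],[0,0,0]], gripper=0.06)

```text
clock: 17.5
position: [0.5754, -0.1705, 0.2152]
ee_rot: [-0.054, 0.171, 0.984, 0.01]
contact_force: [0.5, 0.0, 0.4]
width: 0.0602
gripper_force: 0.0
```

Request:
send_rows(xyz=[[0,0,0.008],[0,0,0.015],[0,0,0.02],[0,0,0.03],[0,0,0.03],[0,0,0.03],[-0.03,0,0.01],[-0.04,0,0],[-0.04,0,0],[-0.03,0,0],[0,0,0],[0,0,0]], delta_rot=[[0,0,0],[0,0,0],[0,0,0],[0,0,0],[0,0,0],[0,0,0],[0,0,0],[0,0,0],[0,0,0],[0,0,0],[0,0,0],[0,0,0]])

```text
clock: 18.7
position: [0.4355, -0.1706, 0.3593]
ee_rot: [-0.053, 0.171, 0.984, 0.009]
contact_force: [-0.1, -0.7, -0.5]
width: 0.0597
gripper_force: 0.0
```

Run:
```python
from h import *
import sil
sil.axis(np.array([.573,-.169,.232]),True)
a=[load(n)['color'][...,::-1] for n in('scene','side')]
cv2.imwrite('pics/end.png',cv2.resize(np.hstack([a[0][100:300,100:300],a[1][20:220,220:420]]),(792,396),interpolation=cv2.INTER_CUBIC))
```

```text
scene 15 res mrad 0.7817733969153008
side 25 res mrad 0.3527489970488431
axis [-0.0021  0.0069 -1.    ] tilt deg x,y [-0.12  0.39] face [ 0.5714 -0.1689  0.039 ]
```

View pics/end.png

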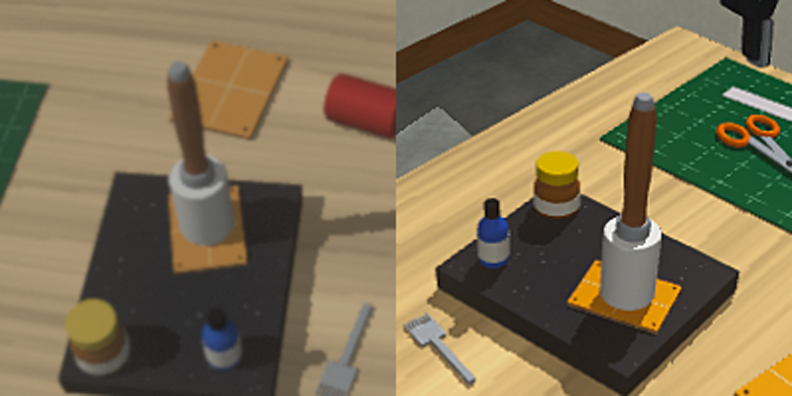

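The maul stands upright by itself, centred on the template (scene crop (205,240), side crop (630,300)). The gripper is clear, and the jar, bottle and iron are where they were. I hand it in.

```bash
python3 -c "
from rig import order
print(order.sign_off())"
```

```text
the job is handed in; nothing more can be done
None
```

The job is handed in: the maul stands by itself, upright to within about half a degree and within about 2 mm of the template's centre, with the glue jar, dye bottle and pricking iron untouched.

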